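# Seat the brass pin against the end stop of the V-groove fixture

### The arm

A 6-joint arm with a two-finger parallel gripper is mounted at the origin on a cart in front of the work surface, level with it; the furniture and walls round the work are solid. World frame = base frame: x ahead of the robot, y to its left, z up, the work surface at z = 0. Lengths are in mm, angles in degrees, forces in N, time in s.
With the tool pointing down it reaches from about 325 to 925 mm from the base axis. Payload 3.1 kg.
Tool frame: the origin (TCP) lies at the very end of the fingers, on their centre line; the grasp point (between the pads) lies grasp_offset behind it (grasp_offset is the distance from the TCP to the grasp point, in mm); z points along the fingers, y is the line along which they close (so a half turn about z gives the same grasp; the last joint's range is limited). The gripper opens to 85 mm and grips with 20 to 120 N. Pads are 22 mm wide; open, the fingers measure 114 mm over their backs; the gripper's body (76 mm by 85 mm) begins 54 mm behind the grasp point. The pads swing forward as they close: fully open they stand 13 mm farther back than shut.
Start: joints at [-83.205, 12.427, 92.441, -0, 75.132, -6.429], TCP at [142.993, -608.434, 231.3] pointing down, gripper open.
Joint ranges: [-157.48, 157.48], [-44.54, 120.13], [17.64, 146.25], [-64.5, 244.5], [7.68, 150.69], [-147.95, 147.95]. Speed limits (degrees/s): [159.86, 159.86, 180, 180, 180, 180].

### API

Orientations are given as [roll, pitch, yaw] about the fixed x, y, z axes, in that order (R = Rz(yaw) Ry(pitch) Rx(roll)).
In Python, from station import * gives the robot as it stands. Calls block until the motion is done:
- goto(position, orientation): joint-space move of the TCP to a pose.
- move_l(position, attitude=None, speed=150): straight line of the TCP; attitude=None keeps the orientation; speed is the mean speed in mm/s.
- move_j(angles): joint-space move.
- grip(opening, squeeze=None): finger opening in mm; squeeze is the grip in N (None keeps the last); returns when the fingers have stopped.
- wait(seconds).
- solve_ik(position, orientation): joint angles nearest the present ones, or None.
- get_obs(): the state.
- get_image(name): name is "scene" or "top"; returns the picture (384x512x3 uint8, red, green, blue); there is no depth.
- get_calibration(name): a dict with "fx", "fy", "cx", "cy" (pixels), "R" (3x3) and "t" (3): a world point X has camera coordinates R X + t. Camera axes: x right, y down, z forward; pixel columns grow to the right and rows downward; lengths in mm; the calibration is good to about 2 mm. A picture is of the moment at which its call begins. get_calibration takes no time and is no camera call.
A pose or a line that the arm cannot do raises Unreachable and nothing moves.
- sign_off(): hands the job in; it is judged then, once.
Trained networks look in the newest picture that a camera, given by its name, has taken for a name from the list of things; names that differ only in an ending like _2 or _b are one class to them, and where a whole thing is asked for, a point or a joint stands for the part that bears it (a point fixed in the world has none). Each returns a list of dicts, best first, with "score" (0 to 1); they miss things now and then, are a little off and sometimes report something else, mostly with a low value. They report only what shows in the picture. A call takes as long as a camera call. They do not tell look-alikes from the thing itself.
- spot_in(name, camera): "extent" ([centre column, centre row, width, height] in pixels, round what is visible of it).
- regions_of(name, camera): "region" (384x512 bool, what is visible of it) and "extent" ([centre column, centre row, width, height] in pixels, round what is visible of it).
The state is a dict: "t": time; "joint_pos": joint angles; "qvel": joint speeds; "effort": joint torques, N m; "tcp_pos": TCP position; "ee_rot": TCP orientation; "wrist_force": force on the tool from outside, world axes, zero at the start; "moment": the same for the moment, N m; "grip_width": finger opening in mm; "grip_force": force on a finger pad.
Only numpy, scipy, OpenCV 4.12 (cv2) and the standard library are available. Lean on these libraries where they do the work, as an engineer would, in place of code of your own. Each camera call takes 0.05 s, during which the arm holds its last target. There are 200 camera calls.

### The job

Get the brass pin ready for its length check: push it gently along its V-groove, keeping it down in the groove, until its end touches the steel stop button. Leave the steel pin in the other groove where it lies, and take the gripper away from everything at the end.

Things in the scene. Friction and masses are not known exactly. Their poses are not given: they have to be found in the camera images.
- v_fixture: Fixed fixture: dark base plate 230 x 170 x 12 mm with two parallel aluminium rails, each with a 90 degree V-groove. Origin: centre of the plate's underside, on the bench; x runs along the grooves to the end stop (away from the robot), z up. Rails: 44 mm wide, x -105 to +75, centred at y +45 and -45, tops 42 mm above the bench. Groove 24 wide, 12 deep, open at its near end.
- end_stop: Blue block 20 x 146 x 48 mm across the fixture's far end, fixed to it, top 60 mm above the bench, with a round steel stop button (16 mm diameter) facing down each groove at the height of the pin's axis. Origin and axes as the fixture's; the button faces are at x = +78 mm, so a pin that touches has its centre at x = +43 mm in the fixture's frame.
- brass_pin: Loose brass-yellow round pin, 24 mm diameter, 70 mm long, about 0.26 kg, in either groove, 45 to 95 mm short of the stop button. Origin: its centre; x axis along the pin, towards the stop. Its axis lies 47 mm above the bench (5 mm over the rail tops), its top 59 mm, so its flat near end stands proud of the rail. Dry friction in the groove: about 1 to 5 N.
- steel_pin: Loose silver-grey steel pin of the same size as the brass one, lying in the other groove; to be left alone. Origin: its centre; x axis along the pin.
Mind the look-alikes: they are no part of the job. Of the things that look like the brass_pin, the middle-sized one is meant.

How it is judged (in metres and radians):
On the way:
1. the brass pin touches the end stop (contact force between brass_pin and end_stop above 0.3 N), for 0.02 s.
At the end, for the whole second after the job is handed in: The brass pin has touched the stop button and rests, still, in its groove: its end within 10 mm of the button, its height within 6 mm of seated, within 10 degrees of the groove's direction. The steel pin is within 12 mm of where it started (x of brass_pin in the frame of v_fixture above 0.033 m and z of brass_pin in the frame of v_fixture between 0.041 and 0.053 m and angle between the x axis of brass_pin and the x axis of v_fixture, either way round below 0.17 rad and linear speed of brass_pin below 0.01 m/s and distance of steel_pin from where it was at the start of the episode below 0.012 m).
It fails at once if the brass pin is lifted out of its groove (more than 12 mm above seated) (z of brass_pin in the frame of v_fixture above 0.059 m).
It fails at once if the brass pin is rammed against the stop (over 40 N) (contact force between brass_pin and end_stop above 40 N).
It fails at once if the steel pin is moved more than 12 mm (distance of steel_pin from where it was at the start of the episode above 0.012 m).
It also fails if it takes over 29 s, if anything falls off the work surface, if the arm or the gripper's body presses on something with over 40 N, if the wrist force passes 120 N, or if a joint passes its speed limit or range.

## Working session

There is one attempt and no reset: what is moved stays moved. The work goes in short steps, each a Python script; the robot and the scene stay as the last script left them, time stands still between calls to the robot, and variables do not carry over. Pictures are saved under pics/ and viewed, at most 10 in all, crops included, and the job is handed in when it is done.

```bash
mkdir -p pics
python3 - <<'E'
from station import *
import cv2
for c in("scene","top"):
    im=get_image(c); cv2.imwrite(f"pics/{c}0.png",im[:,:,::-1])
    for n in("brass_pin","steel_pin","v_fixture","end_stop"):
        for r in spot_in(n,c): print(c,n,[round(float(v)) for v in r["extent"]],round(r["score"],2))
o=get_obs(); print(o["t"],o["tcp_pos"],o["ee_rot"],o["grip_width"])
E
```

```text
scene brass_pin [336, 202, 49, 24] 0.83
scene brass_pin [213, 200, 26, 19] 0.65
scene brass_pin [175, 253, 32, 23] 0.52
scene steel_pin [261, 192, 29, 33] 0.91
scene v_fixture [236, 203, 131, 102] 0.92
scene end_stop [209, 169, 68, 41] 0.62
top brass_pin [342, 225, 43, 22] 0.84
top brass_pin [182, 207, 23, 9] 0.72
top brass_pin [235, 175, 12, 36] 0.64
top steel_pin [280, 189, 9, 36] 0.83
top v_fixture [259, 168, 84, 110] 0.58
top end_stop [257, 125, 69, 15] 0.8
top end_stop [236, 177, 11, 35] 0.49
0.5 [ 142.99870637 -608.40329911  231.21631806] [-1.79992739e+02 -4.77973161e-04  1.32250472e+01] 85.56117872063035
```

View pics/scene0.png

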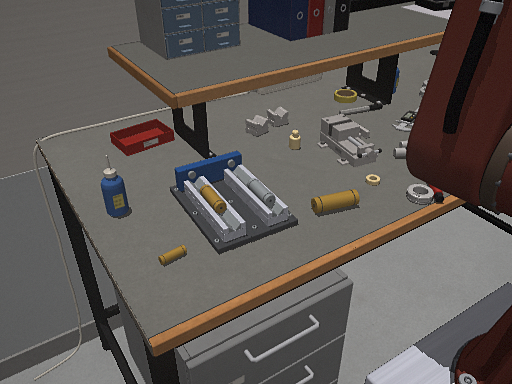

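View pics/top0.png

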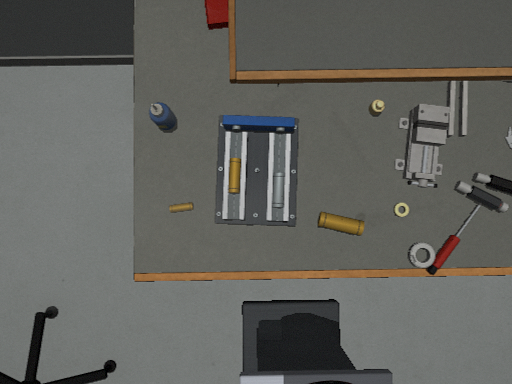

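The scene picture shows the fixture with the brass pin at (213,200) in its left groove and the steel pin at (261,192) in the right one. The top picture shows the same pins at (235,175) and (280,190).

In the top view there are three brass candidates: large at (342,225), small at (182,207) and middle-sized at (235,175). The middle-sized one lies in a groove, which fits the description. I'll measure it and confirm it in a crop.

```bash
cat > h.py <<'E'
from station import *
import numpy as np, cv2
def bp(c,uv,z):
    k=get_calibration(c); R=np.array(k["R"]); t=np.array(k["t"])
    o=-R.T@t; uv=np.atleast_2d(uv).astype(float)
    d=np.c_[(uv[:,0]-k["cx"])/k["fx"],(uv[:,1]-k["cy"])/k["fy"],np.ones(len(uv))]@R
    return o+d*((z-o[2])/d[:,2])[:,None]
def rect(c,m,z):
    v,u=np.nonzero(m); p=bp(c,np.c_[u,v],z)[:,:2].astype(np.float32)
    (cx,cy),(w,h),a=cv2.minAreaRect(p)
    if w<h: w,h,a=h,w,a+90
    return np.round([cx,cy,w,h,(a+90)%180-90],1)
E
python3 - <<'E'
from h import *
im=get_image("top")
for n,z in(("brass_pin",50),("steel_pin",50),("end_stop",60),("v_fixture",12)):
    for r in regions_of(n,"top"): print(n,np.round(r["extent"]),round(r["score"],2),rect("top",r["region"],z))
print("cam",bp("top",[[256,192]],0),"shelf edge z0",bp("top",[[256,80]],0),"table edge",bp("top",[[256,275]],0))
cv2.imwrite("pics/crop.png",cv2.resize(im[105:240,160:370,::-1],None,fx=3.8,fy=3.8,interpolation=cv2.INTER_CUBIC))
E
```

```text
brass_pin [342. 225.  45.  18.] 0.92 [461.7 -50.8  91.7  29.3  75. ]
brass_pin [235. 176.  10.  34.] 0.62 [563.5 161.9  69.2  24.3  -0.8]
brass_pin [179. 208.  22.  12.] 0.5 [499.2 271.5  45.5  14.7 -84.2]
steel_pin [280. 189.  11.  35.] 0.82 [532.6  74.4  71.   22.3  -1.2]
end_stop [257. 124.  72.  16.] 0.93 [667.1 111.8 146.1  32.6  86.6]
v_fixture [260. 168.  79. 109.] 0.96 [578.2 116.8 231.6 169.7  -3. ]
cam [[531.55903943 120.01930736   0.        ]] shelf edge z0 [[775.77583216 116.03174724   0.        ]] table edge [[355.99307708 122.88594001   0.        ]]
```

View pics/crop.png

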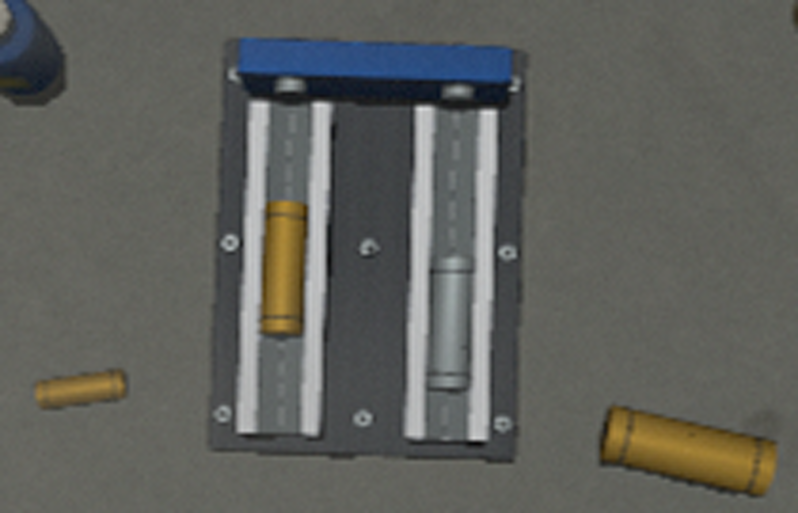

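The crop confirms it: the middle brass pin sits in the left groove, about 70 × 24 mm, with its centre at (563,162). That is local x ≈ -17, or 60 mm short of the stop, which is inside the stated 45–95 mm. Next I'll close the gripper, go behind the pin and take one look before lowering.

```bash
cat >> h.py <<'E'
YAW=-3.0
def W(x,y,z):
    a=np.radians(YAW); return [578.2+x*np.cos(a)-y*np.sin(a),116.8+x*np.sin(a)+y*np.cos(a),z]
E
python3 - <<'E'
from h import *
grip(0)
goto(W(-85,45,150),[180,0,YAW])
move_l(W(-85,45,70),speed=120)
o=get_obs(); print(o["t"],o["tcp_pos"],o["ee_rot"],o["grip_width"],o["wrist_force"])
im=get_image("scene"); cv2.imwrite("pics/s1.png",cv2.resize(im[120:270,130:330,::-1],None,fx=4,fy=4))
E
```

```text
5.3333 [496.35331586 166.2688421   70.55232283] [-1.79982302e+02 -6.51894341e-02 -3.00777387e+00] -0.30943703376487414 [ 0.9513654  -0.41241931 -0.38204374]
```

View pics/s1.png

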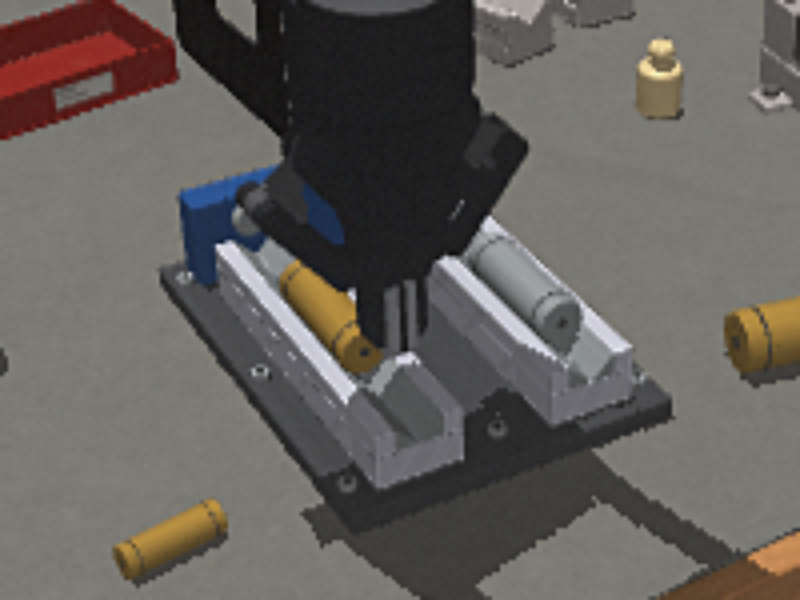

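The closed fingertips (crop pixel about (400,345)) hang over the groove just behind the brass pin, and the knuckles clear the steel pin. I'll lower and push in steps, stopping on force.

Run:
```python
from h import *
move_l(W(-85,45,48),speed=60)
f0=np.array(get_obs()["wrist_force"]); print("down",f0)
d=np.array(W(1,0,0))-W(0,0,0)
x=-85; log=[]
while x<6:
    s=6 if x<-22 else 1.5
    x+=s; move_l(W(x,45,48),speed=40 if s>2 else 12)
    o=get_obs(); f=-(np.array(o["wrist_force"])-f0)@d
    log.append((x,round(f,1)))
    if f>(14 if x<-22 else 10): break
print(log,o["t"],o["tcp_pos"])
im=get_image("scene"); cv2.imwrite("pics/s2.png",cv2.resize(im[120:270,130:330,::-1],None,fx=4,fy=4))
```

```text
down [-0.49759549  0.31624881 -0.09262048]
[(-79, np.float64(-0.3)), (-73, np.float64(-0.4)), (-67, np.float64(-0.7)), (-61, np.float64(1.7)), (-55, np.float64(13.4)), (-49, np.float64(24.7))] 7.7 [520.76134639 164.74227099  47.32518763]
```

View pics/s2.png

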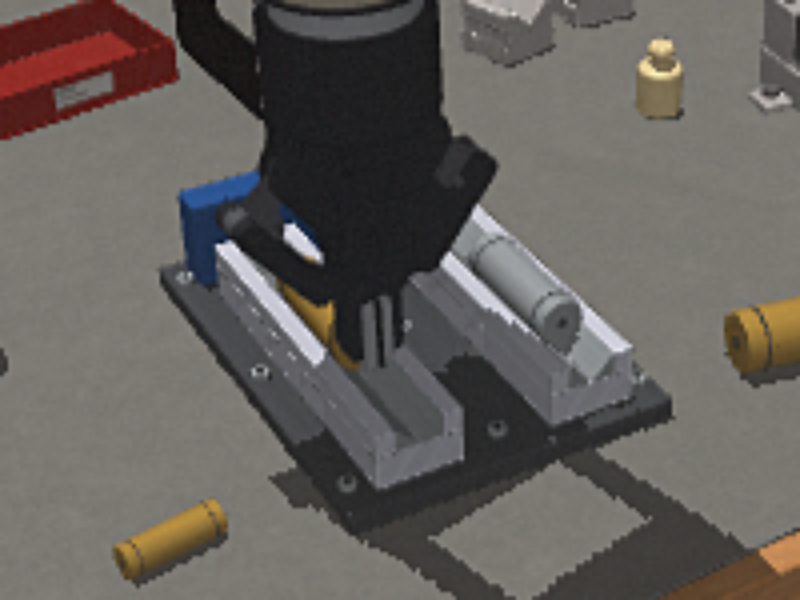

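The tip is against the pin's end, but it lags its target by about 11 mm at 25 N. I'll check the settled state before pushing further.

Run:
```python
from h import *
for i in range(3):
    wait(0.15); o=get_obs(); print(o["t"],o["tcp_pos"],o["ee_rot"],o["wrist_force"],o["moment"],o["grip_width"])
im=get_image("top"); cv2.imwrite("pics/t2.png",cv2.resize(im[105:240,160:370,::-1],None,fx=3.8,fy=3.8,interpolation=cv2.INTER_CUBIC))
for r in regions_of("brass_pin","top"): print(np.round(r["extent"]),rect("top",r["region"],50))
```

```text
7.9 [520.69923578 164.73185646  47.27228246] [179.85663776   1.49121337  -3.00376679] [-24.59236739   1.31740904  21.79571018] [ 0.16057837  3.95176036 -0.03383246] -0.09064351497803472
8.05 [520.70998919 164.74865256  47.27862463] [179.85646139   1.48682772  -3.00436327] [-24.72111206   1.00993908  23.15956576] [0.20109219 3.98988409 0.00779334] -0.05569931087658154
8.2 [520.7262015  164.74951486  47.2824728 ] [179.85621659   1.4846741   -3.00213257] [-24.99629948   1.44290907  22.14145484] [ 1.74708741e-01  3.99415692e+00 -3.71908398e-03] 0.23698942802105608
[342. 225.  43.  18.] [462.3 -50.3  93.   30.4  76.5]
```

View pics/t2.png

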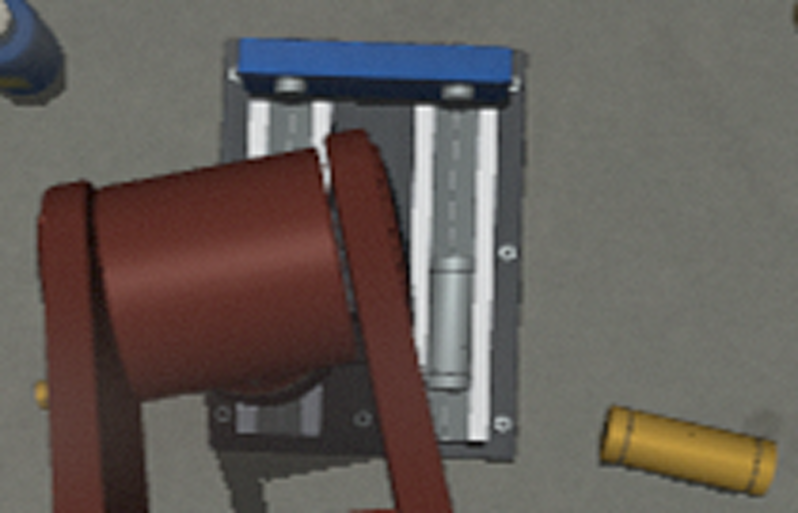

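The arm hides the pin here. The 22 N upward force shows that, as the arm yields, the tip is dragged down on the pin's end, which wedges the pin in the V. I'll back off, go slightly higher, and push while regulating height so the vertical force stays near zero.

```bash
cat > push.py <<'E'
from h import *
move_l(W(-70,45,51),speed=60); wait(.1)
f0=np.array(get_obs()["wrist_force"]); print("free",f0.round(1))
d=np.array(W(1,0,0))-W(0,0,0)
x,z=-70,51.; log=[]
while x<12:
    o=get_obs(); f=np.array(o["wrist_force"])-f0; fx=-f@d
    a=(np.array(o["tcp_pos"])-W(0,45,0))@d
    log.append([round(float(v),1) for v in (x,a,o["tcp_pos"][2],z,fx,f[2])])
    if fx>16 or f[2]>16 or o["t"]>22: break
    if o["tcp_pos"][2]<54.5: z=z+float(np.clip(.12*(f[2]),-.3,.5))
    s=3 if a<-20 else 1.5
    x+=s; move_l(W(x,45,z),speed=25 if s>2 else 15)
print(*log,sep="\n"); print(get_obs()["t"])
E
python3 push.py
```

```text
free [-0.  -0.3  0.5]
[-70.0, -69.0, 51.3, 51.0, 0.0, 0.0]
[-67.0, -66.4, 51.0, 51.0, -0.0, -0.5]
[-64.0, -63.7, 51.0, 50.9, -0.9, -0.5]
[-61.0, -60.7, 51.0, 50.9, -0.3, -0.5]
[-58.0, -59.3, 50.5, 50.8, 5.4, 2.0]
[-55.0, -58.8, 50.5, 51.1, 10.2, 7.8]
[-52.0, -52.9, 50.9, 51.6, 2.6, -0.9]
[-49.0, -48.5, 51.3, 51.5, 1.3, -1.7]
[-46.0, -45.3, 51.4, 51.3, 2.0, -1.9]
[-43.0, -42.8, 51.1, 51.0, 1.7, -1.5]
[-40.0, -42.0, 50.9, 50.9, 8.3, 3.9]
[-37.0, -36.7, 51.4, 51.3, 2.6, -0.4]
[-34.0, -33.2, 51.4, 51.3, 1.5, -1.7]
[-31.0, -30.9, 51.1, 51.1, 2.5, -0.8]
[-28.0, -29.8, 50.9, 51.0, 6.9, 3.1]
[-25.0, -24.6, 51.4, 51.3, 1.8, -1.8]
[-22.0, -21.5, 51.1, 51.1, 1.2, -1.9]
[-19.0, -20.7, 50.9, 50.9, 7.6, 4.0]
[-16.0, -15.5, 51.5, 51.4, 2.8, -0.8]
[-14.5, -14.0, 51.3, 51.3, 1.3, -1.7]
[-13.0, -13.0, 51.1, 51.1, 2.8, -1.2]
[-11.5, -12.6, 51.0, 51.0, 5.6, 2.1]
[-10.0, -9.8, 51.2, 51.2, 2.6, -0.5]
[-8.5, -8.2, 51.1, 51.1, 1.8, -1.3]
[-7.0, -7.5, 51.0, 51.0, 5.5, 0.7]
[-5.5, -5.3, 51.1, 51.1, 2.7, -0.7]
[-4.0, -4.4, 51.0, 51.0, 4.2, 1.6]
[-2.5, -3.5, 51.0, 51.2, 6.8, 1.0]
[-1.0, -3.4, 51.0, 51.3, 9.5, 4.4]
[0.5, -3.4, 51.0, 51.8, 10.1, 5.5]
[2.0, -3.4, 51.0, 52.3, 13.5, 6.0]
[3.5, -3.4, 51.0, 52.8, 16.8, 6.7]
17.0083
```

The pin slid freely and came to a hard stop at local x = -3.4 (predicted -3), so it is on the button. I'll retract straight back, then up and clear, and check.

Run:
```python
from h import *
move_l(W(-40,45,51),speed=60)
move_l(W(-60,45,200),speed=180)
goto([400,-300,230],[180,0,-30])
im=get_image("top"); cv2.imwrite("pics/t3.png",cv2.resize(im[105:240,160:370,::-1],None,fx=3.8,fy=3.8,interpolation=cv2.INTER_CUBIC))
for n in("brass_pin","steel_pin"):
    for r in regions_of(n,"top"): print(n,np.round(r["extent"]),rect("top",r["region"],50))
print("target",W(43,45,50),get_obs()["t"])
```

```text
brass_pin [234. 148.  14.  33.] [623.  160.5  70.2  25.7  -3.2]
brass_pin [343. 225.  45.  22.] [462.5 -49.8  92.5  30.6  76.5]
steel_pin [279. 190.   9.  39.] [532.6  75.4  71.   24.2  -1.2]
target [np.float64(623.4961880253792), np.float64(159.48788294550923), 50] 20.7667
```

View pics/t3.png

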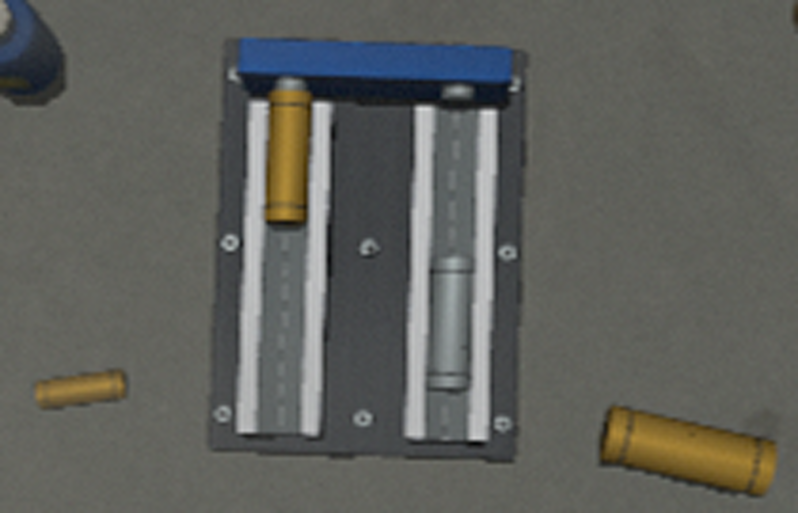

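The picture shows the brass pin seated against its button (crop pixel about (290,90)), within about 1 mm of the predicted position. The steel pin has not moved and the arm is clear.

```bash
python3 -c "
from station import *
print(sign_off())"
```

```text
the job is handed in; nothing more can be done
None
```

The brass pin now rests in its groove against the stop button, the steel pin is where it started, the gripper is clear of everything, and the job is handed in at about 21 of the 29 s allowed; the sign-off gave no verdict.

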